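# Back the desk turntable off by one notch

## Task

The lazy-susan turntable on the desk has been indexed one notch too far: with a fingertip, tip its ratchet pawl up out of the teeth, push the turning peg so that the wheel turns backward (clockwise seen from above) by exactly one notch, then press the pawl fully down again into the gap that has arrived there, and move clear. All of it is done by touching and pushing, and nothing is picked up; do not turn the wheel forward, and leave the pencil box where it is and the mug, jar and stapler standing on the turntable as they ride round.

Things in the scene. Friction and masses are not known exactly. Their poses are not given: they have to be found in the camera images.
- turntable: Fixed base of the painted wooden turntable: origin on the desk, on the wheel's vertical axis, z up. '(x, y, z)' below are mm in this frame with the pawl down. Place and yaw differ from run to run; it does not move in a run. A steel bracket at (80, 190) carries the pawl; its cheeks reach z = 52 and 20 mm to either side of y = 190.
- deck_center (a point): Centre of the wheel's deck, (0, 0, 42). The deck is 290 mm across, its top 42 mm above the desk; round its edge stand 16 ratchet teeth, one every 22.5 degrees, out to 352 mm across, from z = 20 to 42. Each has a steep face, a 14 mm flat top and a ramp; the gaps between teeth are 28 mm wide.
- wheel (a joint): Wheel angle in rad: starts within 0.025 of 0, GROWS as the wheel turns backward (clockwise from above). One notch is 0.393. It turns stiffly (about 1 N at the peg) and stays where it is left. While the pawl is down its nose stands in a gap and blocks the wheel, with about 0.04 rad of play either way.
- pawl (a joint): Pawl angle in rad: 0 = fully down, nose in a gap; grows as the nose rises; stop at 0.9. The nose clears the teeth from about 0.2. The hinge is stiff (about 0.08 N m): the pawl stays at whatever angle it is left. Hinge axis: along the turntable's y through (80, 190, 42).
- tab_top (a point): Middle of the top edge of the pawl's upright steel thumb tab, 70 mm above the hinge when the pawl is down: (80, 190, 112). The tab is 8 mm thick (x), 28 mm wide (y). Pushing it towards the turntable's +x, away from the nose, tips the pawl up; about 2 N at 40 mm above the hinge.
- pawl_corner (a point): Top face of the pawl's steel arm near its free end: (5, 190, 49). The arm, 16 mm wide and 14 mm thick, runs 87 mm from the hinge towards -x. From its end the nose, a 14 mm round bar, runs towards the wheel's axis into the ring of teeth (bar axis at x = 0, z = 34). Pressing down here lowers the pawl (2 N or less).
- peg_top (a point): Centre of the top of the turning peg, an upright wooden dowel 16 mm in diameter and 60 mm tall, fixed on the deck 135 mm from the wheel's axis; its top is 102 mm above the desk. It goes round with the wheel, starting across from the pawl at about -75 degrees in the turntable's frame.
- mug: White ceramic mug, loose on the deck, 78 mm across without its handle and 85 mm tall, origin under its centre, handle towards its own +y.
- jar: Glass jar with a steel lid, loose on the deck, 66 mm across and 80 mm tall, origin under its centre.
- stapler: Plastic stapler, loose on the deck, 130 mm long (its x) by 32 mm, 47 mm tall, origin under its centre.
- pencil_box: Aluminium pencil box, loose on the desk, 190 (its x) by 65 mm, 28 mm tall, origin under its centre.
- typewriter: Typewriter fixed in its place on the desk, about 300 mm deep (its x), 380 mm wide over the platen knobs and 135 mm tall (a sheet of paper stands up to 220 mm), origin under its centre.

How it is judged:
By the outcome, as a careful person would: the job done as asked, in the order asked, and still so for the second after the job is handed in, with the robot touching nothing.
It also fails if it takes over 61 s, if anything falls off the work surface, if the arm or the gripper's body presses on something with over 40 N, if the wrist force passes 120 N, or if a joint passes its speed limit or range.

## Robot

A 7-joint arm with a two-finger parallel gripper is mounted at the origin on the work surface. World frame = base frame: x ahead of the robot, y to its left, z up, the work surface at z = 0. Lengths are in m, angles in degrees, forces in N, time in s.
With the tool pointing down it reaches from about 0.35 to 0.9 m from the base axis. Payload 19.9 kg.
Tool frame: the origin (TCP) lies midway between the tips of the shut fingers; the grasp point (between the pads) lies 19 mm behind it; z points along the fingers, y is the line along which they close (so a half turn about z gives the same grasp; the last joint's range is limited). The gripper opens to 85 mm and grips with 20 to 120 N. Pads are 22 mm wide; open, the fingers measure 114 mm over their backs; the gripper's body (76 mm by 85 mm) begins 54 mm behind the grasp point. The pads swing forward as they close: fully open they stand 13 mm farther back than shut.
Start: joints at [-70.674, 23.915, -0.59, 92.452, 0.269, 63.638, -3.037], TCP at [0.231, 0.581, 0.231] pointing down, gripper open.
Joint ranges: [-161.28, 161.28], [-22.2, 115.67], [-73.04, 71.86], [3.21, 147.25], [-68.34, 248.33], [10.77, 114.83], [-161.83, 161.83]. Speed limits (degrees/s): [108.29, 108.29, 136.94, 136.94, 172.46, 172.46, 172.46].

## Interface

Orientations are given as [roll, pitch, yaw] about the fixed x, y, z axes, in that order (R = Rz(yaw) Ry(pitch) Rx(roll)).
In Python, from station import arm gives the robot as it stands.
- The arm moves only by the shell command python3 -m pendant 'ROWS' [FORCE]. ROWS is a JSON object of lists of equal length, an entry for each row: "angular": the turn, a rotation vector about the tool's x, y, z in units of 6 degrees (1.0 is 6 degrees), a list of three; "delta_pos": the shift along the tool's x, y, z in units of 25 mm (1.0 is 25 mm), a list of three; "gripper": the opening, from 0 (shut) to 1 (fully open). In form: {"angular": [[ax, ay, az], ...], "delta_pos": [[tx, ty, tz], ...], "gripper": [gripper, ...]}. A call has 1 to 10 rows; each row shifts and turns the commanded pose from where the row before left it, along the tool's axes as they then stand; what a row does not reach is not made up. A row lasts 1/12 s, in which the tool goes at most 41.7 mm and 7.16 degrees, less where a joint would pass 70% of its speed; a pose out of reach is approached as far as the arm can. A call with a number of a shift or a turn outside -1 to 1 is refused whole. A call with a gripper value outside its range is refused whole. The fingers move at their own pace and stop on an object; FORCE is the grip in N (left out, the last holds). Time passes only in rows, so rows that do not move let the fingers close. It gives the time, the measured TCP pose, the force, the opening and the grip force at its end, in the units of the state.
- arm.state(): the state, without advancing time (a new reading comes with each control period).
- arm.snapshot(name): name is "scene" or "top"; returns (picture, depth): 420x560x3 uint8, blue, green, red; 420x560 float32, m along the optical axis (not along the pixel's ray), 0 where there is no reading.
- arm.camera_info(name): a dict with "vertical_fov" (degrees; the focal length in pixels is half the picture's height over the tangent of half this angle, whatever the lens; pixels are square), "cx", "cy" (the principal point, pixels), "world_from_camera" (4x4, takes a point from camera to world coordinates). Camera axes: x right, y up, looking along -z (the intrinsics and any distortion apply to the point x, -y, -z); pixel columns grow to the right and rows downward; lengths in m; the calibration is good to about 2 mm. A picture is of the moment at which its call begins. camera_info takes no time and is no camera call.
- arm.sign_off(): hands the job in; it is judged then, once.
Trained networks look in the newest picture that a camera, given by its name, has taken for a name from the list of things; names that differ only in an ending like _2 or _b are one class to them, and where a whole thing is asked for, a point or a joint stands for the part that bears it (a point fixed in the world has none). Each returns a list of dicts, best first, with "conf" (0 to 1); they miss things now and then, are a little off and sometimes report something else, mostly with a low value. They report only what shows in the picture. A call takes as long as a camera call.
- arm.boxes_of(camera, target): "box" ([left, top, right, bottom] in pixels, round what is visible of it).
- arm.cut_out(camera, target): "region" (420x560 bool, what is visible of it) and "box" ([left, top, right, bottom] in pixels, round what is visible of it).
- arm.place_of(camera, target): "position" ([column, row] in pixels: a listed point, or the origin of a listed thing).
The state is a dict: "time": time; "joint_pos": joint angles; "qd": joint speeds; "tau": joint torques, N m; "ee_pos": TCP position; "orientation": TCP orientation; "wrist_force": force on the tool from outside, world axes, zero at the start; "ft_torque": the same for the moment, N m; "finger_gap": opening from 0.0 (shut) to 1.0 (fully open); "grasp_force": force on a finger pad.
Only numpy, scipy, OpenCV 4.12 (cv2) and the standard library are available. Lean on these libraries where they do the work, as an engineer would, in place of code of your own. Each camera call takes 0.05 s, during which the arm holds its last target. There are 200 camera calls.

## Working session

There is one attempt and no reset: what is moved stays moved. The work goes in short steps, Python scripts to look and compute and a shell command to move; the robot and the scene stay as the last step left them, time stands still between calls to the robot, and variables do not carry over. Pictures are saved under pics/ and viewed, at most 10 in all, crops included, and the job is handed in when it is done.

```bash
ls; mkdir -p pics
cat > h.py <<'E'
import numpy as np, cv2
from station import arm
from scipy.spatial.transform import Rotation as R
def ray(cam,uv):
    i=arm.camera_info(cam); f=210/np.tan(np.radians(i["vertical_fov"]/2)); T=np.array(i["world_from_camera"])
    d=np.array([(uv[0]-i["cx"])/f,-(uv[1]-i["cy"])/f,-1]); return T[:3,3],T[:3,:3]@d
def at_z(cam,uv,z):
    o,d=ray(cam,uv); return o+d*(z-o[2])/d[2]
def at_depth(cam,uv,dep):
    o,d=ray(cam,uv); return o+d*dep
def tool(target):
    s=arm.state(); r=R.from_euler('xyz',s["orientation"],degrees=True)
    return r.inv().apply(np.array(target)-s["ee_pos"])/0.025
E
python3 - <<'E'
from h import *
print(arm.state())
for c in("scene","top"):
    p,d=arm.snapshot(c); cv2.imwrite(f"pics/{c}0.png",p); np.save(c+"d.npy",d)
    i=arm.camera_info(c);print(c,i)
    for t,z in [("turntable",0),("deck_center",.042),("tab_top",.112),("pawl_corner",.049),("peg_top",.102),("mug",.042),("jar",.042),("stapler",.042),("pencil_box",0),("typewriter",0)]:
        for q in arm.place_of(c,t)[:2]:
            print(t,round(q["conf"],2),np.round(q["position"]),np.round(at_z(c,q["position"],z),4))
E
```

```text
pics
{'time': 0.0, 'joint_pos': array([-70.67521511,  23.94727315,  -0.59123079,  92.48788291,
         0.26992655,  63.64004831,  -3.03698554]), 'qd': array([-0.00769211,  0.02943344, -0.00640699,  0.12480782,  0.10474687,
        0.16836234, -0.00413865]), 'tau': array([-4.49067993e-04, -8.64442277e+01,  6.79016579e-01, -4.34905100e+01,
        1.90849981e-02,  7.49524799e-03,  7.29303935e-06]), 'ee_pos': array([0.23098286, 0.58034298, 0.23065125]), 'orientation': array([-1.79926372e+02,  5.63965018e-03,  1.58298735e+02]), 'wrist_force': array([ 0.53611083,  1.3254288 , -0.17906874]), 'ft_torque': array([ 0.04422925, -0.01402975,  0.01455595]), 'grasp_force': 0.0, 'finger_gap': 1.0006838600921664}
scene {'vertical_fov': 52.56042588845198, 'cx': 272.2555462202071, 'cy': 203.52850170952178, 'world_from_camera': array([[-0.44863934, -0.56207254,  0.6948361 ,  1.55251243],
       [ 0.89362823, -0.27142926,  0.35742795,  0.46520239],
       [-0.01230158,  0.7812814 ,  0.62405773,  0.97994285],
       [ 0.        ,  0.        ,  0.        ,  1.        ]])}
turntable 0.78 [293. 222.] [0.5
[... 964 characters left out ...]
0000000e+00,  0.00000000e+00,
         1.00000000e+00]])}
turntable 0.8 [251. 221.] [0.5044 0.0242 0.    ]
deck_center 0.9 [254. 218.] [0.5122 0.0139 0.042 ]
deck_center 0.34 [203. 205.] [0.5592 0.2071 0.042 ]
tab_top 0.54 [153. 214.] [0.5157 0.373  0.112 ]
tab_top 0.47 [208. 182.] [0.6335 0.1777 0.112 ]
pawl_corner 0.46 [203. 205.] [0.5589 0.2033 0.049 ]
peg_top 0.73 [252. 218.] [0.5076 0.0149 0.102 ]
peg_top 0.55 [285. 219.] [ 0.5046 -0.1022  0.102 ]
mug 0.91 [238. 226.] [0.4825 0.0702 0.042 ]
jar 0.65 [245. 201.] [0.5755 0.0456 0.042 ]
stapler 0.87 [269. 221.] [ 0.5004 -0.0451  0.042 ]
pencil_box 0.92 [152. 216.] [0.5174 0.4109 0.    ]
typewriter 0.95 [409. 226.] [ 0.4905 -0.584   0.    ]
```

Run:
```python
import cv2
for c,(x0,y0,x1,y1) in {"scene":(220,140,440,290),"top":(120,130,340,290)}.items():
    p=cv2.imread(f"pics/{c}0.png")[y0:y1,x0:x1]; cv2.imwrite(f"pics/{c}0c.png",cv2.resize(p,None,fx=3.6,fy=3.6,interpolation=cv2.INTER_CUBIC))
```

```text
(no output)
```

View pics/scene0c.png

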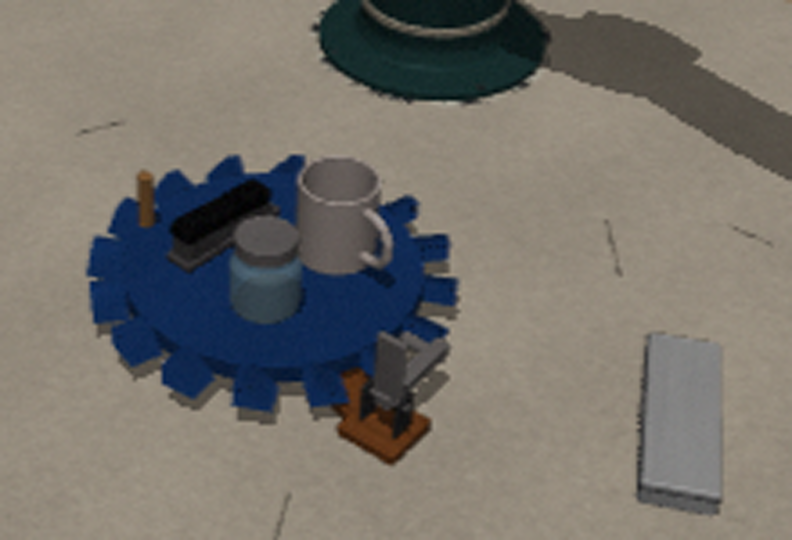

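View pics/top0c.png

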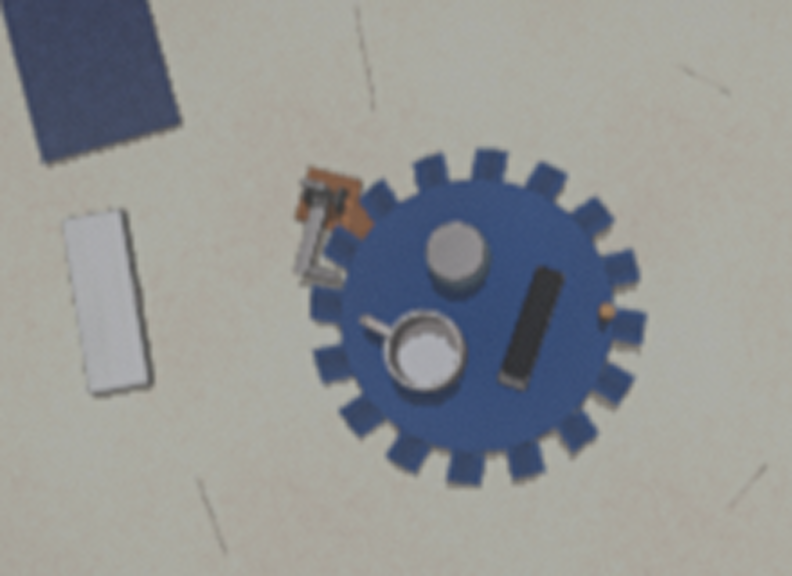

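Run:
```python
from h import *
from scipy.optimize import minimize, least_squares
for c in("top","scene"):
    p=cv2.imread(f"pics/{c}0.png"); d=np.load(c+"d.npy"); 
    v,u=np.mgrid[0:420,0:560]; i=arm.camera_info(c); f=210/np.tan(np.radians(i["vertical_fov"]/2)); T=np.array(i["world_from_camera"])
    D=np.stack([(u-i["cx"])/f,-(v-i["cy"])/f,-np.ones_like(u)],-1)@T[:3,:3].T
    P=D*d[...,None]+T[:3,3]; np.save(c+"P.npy",P)
    b,g,r=[p[...,k].astype(int) for k in range(3)]
    blue=(b-r>30)
    Q=T[:3,3]+D*((.042-T[2,3])/D[...,2])[...,None]
    best=None
    def cost(x,full=False):
        dx,dy=Q[...,0]-x[0],Q[...,1]-x[1]; rr=np.hypot(dx,dy); th=np.arctan2(dy,dx)
        ph=(th-x[2]+np.pi/16)%(np.pi/8)-np.pi/16
        s=lambda z:1/(1+np.exp(-np.clip(z/.002,-50,50)))
        t=np.maximum(s(.145-rr),s(.176-rr)*s(x[3]-np.abs(ph)*rr))
        m=(rr>.138)&(rr<.2)
        return np.sum(((t-blue)**2)[m])
    for ph in np.linspace(0,np.pi/8,8,endpoint=False):
        for w in(.014,.018):
            o=minimize(cost,[.512,.015,ph,w],method="Nelder-Mead",options=dict(initial_simplex=np.array([.512,.015,ph,w])+np.vstack([np.zeros(4),np.diag([.015,.015,.06,.003])])))
            if best is None or o.fun<best.fun:best=o
    print(c,best.x,np.degrees(best.x[2]),best.fun)
    z=P[...,2]; print("desk z",np.median(z[(np.hypot(P[...,0]-.5,P[...,1]-.25)<.15)&(z<.015)]),"deck z",np.median(z[(np.hypot(P[...,0]-.51,P[...,1]-.02)<.14)&blue]))
    m=(np.hypot(P[...,0]-.60,P[...,1]-.2)<.085)&(z>.03)&(~blue)&(d>0)&(np.hypot(P[...,0]-best.x[0],P[...,1]-best.x[1])>.15)
    for lo,hi in((.03,.06),(.06,.08),(.08,.1),(.1,.125)):
        k=m&(z>lo)&(z<hi); q=P[k]
        if len(q): print(lo,len(q),np.round(q.mean(0),4),np.round(q.min(0),3),np.round(q.max(0),3))
    m=(np.hypot(P[...,0]-.50,P[...,1]+.11)<.04)&(z>.06)&(r>b+15)
    q=P[m]
    if len(q): print("peg",len(q),np.round(q.mean(0),4),np.round(q.min(0),3),np.round(q.max(0),3))
```

```text
top [ 0.5149823   0.01885779 -0.05959323  0.01646261] -3.4144403936205836 146.98499228833913
desk z -0.00020387124788645572 deck z 0.041828645636189155
0.03 172 [0.5909 0.1883 0.0453] [0.521 0.149 0.031] [0.646 0.211 0.057]
0.06 8 [0.6352 0.1774 0.0693] [0.632 0.17  0.06 ] [0.64  0.191 0.077]
0.08 7 [0.6369 0.1812 0.0889] [0.634 0.17  0.084] [0.64  0.197 0.097]
0.1 19 [0.6389 0.1828 0.1097] [0.633 0.17  0.102] [0.643 0.196 0.116]
peg 15 [ 0.5152 -0.1157  0.1014] [ 0.509 -0.122  0.085] [ 0.523 -0.111  0.114]
scene [0.53547833 0.0269295  0.32595577 0.01906332] 18.6758900892439 463.7958755084487
desk z -0.0024376800641683904 deck z 0.041402963995213926
0.03 212 [0.6108 0.193  0.045 ] [0.53  0.163 0.03 ] [0.659 0.213 0.059]
0.06 42 [0.6441 0.1861 0.0701] [0.64  0.172 0.06 ] [0.649 0.199 0.079]
0.08 40 [0.6443 0.1863 0.09  ] [0.639 0.172 0.082] [0.65  0.199 0.099]
0.1 36 [0.6431 0.1854 0.108 ] [0.636 0.172 0.101] [0.649 0.198 0.115]
peg 43 [ 0.522  -0.1123  0.0871] [ 0.513 -0.125  0.06 ] [ 0.527 -0.105  0.103]
```

```bash
python3 -m pendant '{"angular":[[0,0,-0.62],[0,0,-0.62]],"delta_pos":[[0,0,0],[0,0,0]],"gripper":[0,0]}' 20
cat >> h.py <<'E'
C=np.array([.515,.0189]); YAW=np.radians(-14.3)
def fr(x,y,z):  # turntable frame mm -> world m
    c,s=np.cos(YAW),np.sin(YAW); return np.r_[C+np.array([c*x-s*y,s*x+c*y])/1000,z/1000]
def tofr(p):
    c,s=np.cos(YAW),np.sin(YAW); d=(np.array(p)[:2]-C)*1000; return np.r_[c*d[0]+s*d[1],-s*d[0]+c*d[1],p[2]*1000]
E
python3 -c "
from h import *
s=arm.state();print(s['orientation'],s['finger_gap'],tool(fr(52,190,200)))"
```

```text
time: 1.27
ee_pos: [0.231, 0.5807, 0.2313]
orientation: [-180.0, 0.0, 165.9]
wrist_force: [-0.1, 0.4, 0.4]
finger_gap: 0.747
grasp_force: 0.0
[-1.79995308e+02  6.08856193e-03  1.65898238e+02] 0.7468441838260464 [-18.59757174 -11.43439253   1.25375942]
```

```bash
python3 -m pendant '{"angular":[[0,0,0],[0,0,0],[0,0,0],[0,0,0],[0,0,0],[0,0,0],[0,0,0],[0,0,0],[0,0,0],[0,0,0]],"delta_pos":[[-0.9,-0.6,0],[-0.9,-0.6,0],[-0.9,-0.6,0],[-0.9,-0.6,0],[-0.9,-0.6,0],[-0.9,-0.6,0],[-0.9,-0.6,0],[-0.9,-0.6,0],[-0.9,-0.6,0],[-0.9,-0.6,0]],"gripper":[0,0,0,0,0,0,0,0,0,0]}'
python3 -m pendant '{"angular":[[0,0,0],[0,0,0],[0,0,0],[0,0,0],[0,0,0],[0,0,0],[0,0,0],[0,0,0],[0,0,0],[0,0,0]],"delta_pos":[[-0.9,-0.6,0],[-0.9,-0.6,0],[-0.9,-0.6,0],[-0.9,-0.6,0],[-0.9,-0.6,0],[-0.9,-0.6,0],[-0.9,-0.6,0],[-0.9,-0.6,0],[-0.9,-0.4,0],[0,0,0]],"gripper":[0,0,0,0,0,0,0,0,0,0]}'
python3 - <<'E'
from h import *
s=arm.state();print(tofr(s['ee_pos']),s['finger_gap'],tool(fr(52,190,85)))
p,d=arm.snapshot("scene"); cv2.imwrite("pics/s1.png",cv2.resize(p[120:290,230:450],None,fx=3.5,fy=3.5,interpolation=cv2.INTER_CUBIC))
E
```

```text
time: 2.1
ee_pos: [0.413, 0.3788, 0.2314]
orientation: [180.0, 0.0, 165.7]
wrist_force: [0.1, 0.2, -0.1]
finger_gap: 0.004
grasp_force: 0.0
time: 2.93
ee_pos: [0.5795, 0.1996, 0.2313]
orientation: [-179.9, 0.1, 165.4]
wrist_force: [-0.3, -0.3, -0.7]
finger_gap: -0.0
grasp_force: 0.0
[ 17.88693118 191.00236544 231.26824916] -0.00036126922725581253 [-1.35464605 -0.02576131  5.85310529]
```

View pics/s1.png

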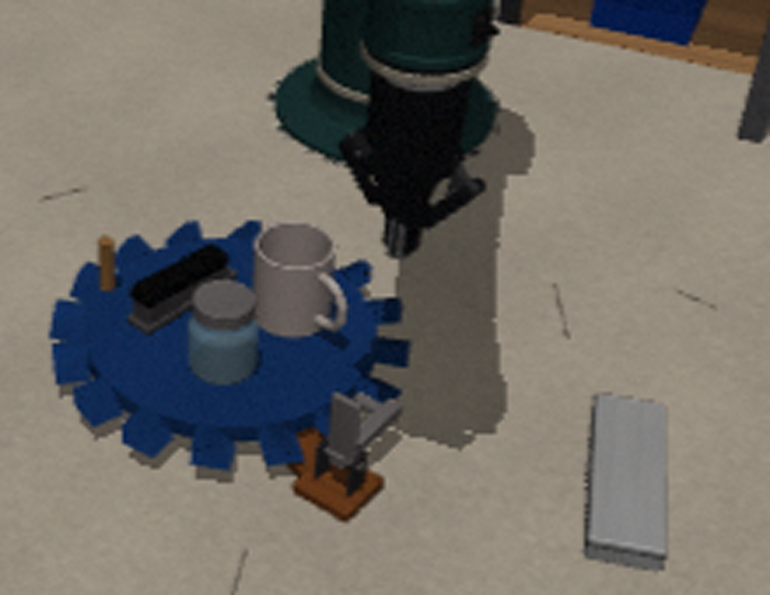

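```bash
python3 -m pendant '{"angular":[[0,0,0],[0,0,0],[0,0,0],[0,0,0],[0,0,0],[0,0,0],[0,0,0],[0,0,0],[0,0,0],[0,0,0]],"delta_pos":[[-0.6,0,0.8],[-0.6,0,0.9],[0,0,0.9],[0,0,0.9],[0,0,0.8],[0,0,0.7],[0,0,0.5],[0,0,0.3],[0,0,0],[0,0,0]],"gripper":[0,0,0,0,0,0,0,0,0,0]}'
python3 -m pendant '{"angular":[[0,0,0],[0,0,0],[0,0,0],[0,0,0],[0,0,0]],"delta_pos":[[-0.2,0,0],[-0.2,0,0],[-0.2,0,0],[-0.2,0,0],[0,0,0]],"gripper":[0,0,0,0,0]}'
python3 - <<'E'
from h import *
s=arm.state();print(tofr(s['ee_pos']),s['wrist_force'])
p,d=arm.snapshot("scene"); cv2.imwrite("pics/s2.png",cv2.resize(p[160:290,270:440],None,fx=4.5,fy=4.5,interpolation=cv2.INTER_CUBIC))
E
```

```text
time: 3.82
ee_pos: [0.6056, 0.1969, 0.0868]
orientation: [180.0, 0.0, 165.7]
wrist_force: [-0.2, -0.4, 0.8]
finger_gap: 0.001
grasp_force: 0.0
time: 4.23
ee_pos: [0.626, 0.1911, 0.0866]
orientation: [180.0, 0.0, 165.7]
wrist_force: [0.6, -0.0, -0.3]
finger_gap: 0.0
grasp_force: 0.0
[ 65.06683713 194.2971272   86.55762964] [ 0.57855626 -0.02450933 -0.27363981]
```

View pics/s2.png

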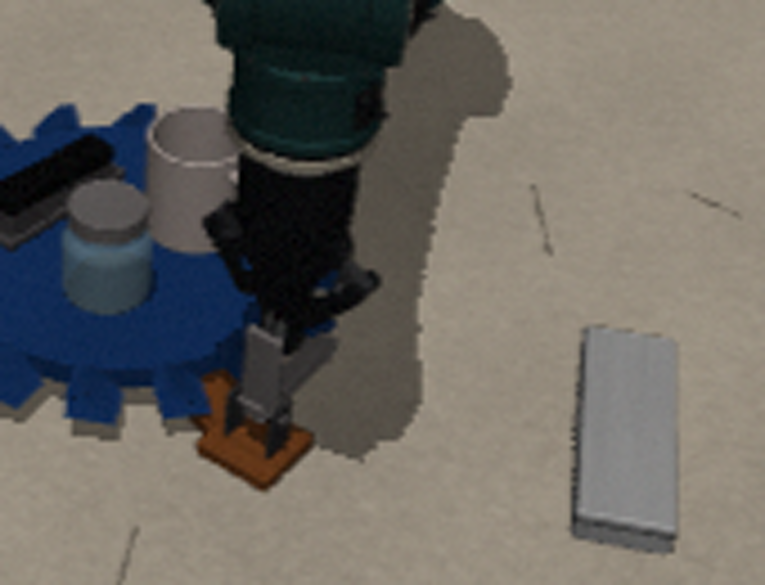

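```bash
python3 -m pendant '{"angular":[[0,0,0],[0,0,0],[0,0,0],[0,0,0]],"delta_pos":[[-0.2,-0.08,0],[-0.2,-0.08,0],[-0.2,0,0],[0,0,0]],"gripper":[0,0,0,0]}'
python3 -m pendant '{"angular":[[0,0,0],[0,0,0],[0,0,0],[0,0,0]],"delta_pos":[[-0.2,0,0],[-0.2,0,0],[-0.1,0,0],[0,0,0]],"gripper":[0,0,0,0]}'
python3 - <<'E'
from h import *
s=arm.state();print(tofr(s['ee_pos']),s['wrist_force'])
p,d=arm.snapshot("scene"); cv2.imwrite("pics/s3.png",cv2.resize(p[160:290,270:440],None,fx=4.5,fy=4.5,interpolation=cv2.INTER_CUBIC))
E
```

```text
time: 4.62
ee_pos: [0.6393, 0.1833, 0.0862]
orientation: [-180.0, 0.0, 165.7]
wrist_force: [-0.2, -0.1, 0.4]
finger_gap: -0.003
grasp_force: 0.0
time: 4.95
ee_pos: [0.6512, 0.1807, 0.0863]
orientation: [-180.0, 0.0, 165.7]
wrist_force: [0.2, -0.0, 0.8]
finger_gap: 0.001
grasp_force: 0.0
[ 92.06813738 190.41792577  86.26578255] [ 0.18455945 -0.02295082  0.7774455 ]
```

View pics/s3.png

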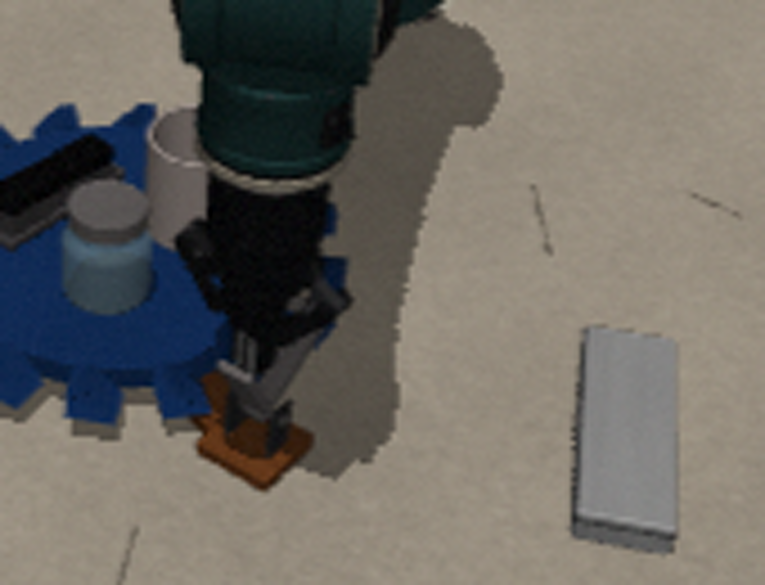

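```bash
python3 -m pendant '{"angular":[[0,0,0],[0,0,0],[0,0,0],[0,0,0],[0,0,0],[0,0,0],[0,0,0]],"delta_pos":[[0.3,0,0],[0.3,0,-0.5],[0,0,-1],[0,0,-1],[0,0,-1],[0,0,-1],[0,0,0]],"gripper":[0,0,0,0,0,0,0]}'
python3 -c "
from h import *
print(tool([.556,-.116,.19]))"
```

```text
time: 5.58
ee_pos: [0.6375, 0.1854, 0.2042]
orientation: [179.8, 0.3, 165.7]
wrist_force: [0.5, -0.1, 1.0]
finger_gap: 0.0
grasp_force: 0.0
[  0.19511634 -12.49096497   0.51833984]
```

```bash
python3 -m pendant '{"angular":[[0,0,0],[0,0,0],[0,0,0],[0,0,0],[0,0,0],[0,0,0],[0,0,0],[0,0,0],[0,0,0],[0,0,0]],"delta_pos":[[0,-0.95,0],[0,-0.95,0],[0,-0.95,0],[0,-0.95,0],[0,-0.95,0],[0,-0.95,0],[0,-0.95,0],[0,-0.95,0],[0,-0.95,0],[0,-0.95,0]],"gripper":[0,0,0,0,0,0,0,0,0,0]}'
python3 -m pendant '{"angular":[[0,0,0],[0,0,0],[0,0,0],[0,0,0],[0,0,0],[0,0,0]],"delta_pos":[[0.1,-0.95,0],[0.1,-0.95,0],[0,-0.95,0],[0,-0.2,0],[0,0,0],[0,0,0]],"gripper":[0,0,0,0,0,0]}'
python3 - <<'E'
from h import *
print(tool([.556,-.116,.07]),arm.state()["ee_pos"])
p,d=arm.snapshot("scene"); cv2.imwrite("pics/s4.png",cv2.resize(p[140:280,230:400],None,fx=4.2,fy=4.2,interpolation=cv2.INTER_CUBIC))
E
```

```text
time: 6.42
ee_pos: [0.5767, -0.0462, 0.1988]
orientation: [180.0, 0.0, 165.8]
wrist_force: [0.2, -0.4, -0.8]
finger_gap: 0.001
grasp_force: 0.0
time: 6.92
ee_pos: [0.5539, -0.1174, 0.1989]
orientation: [180.0, 0.0, 165.7]
wrist_force: [0.7, 0.8, -0.5]
finger_gap: -0.002
grasp_force: 0.0
[-0.06607619  0.07228016  5.15422295] [ 0.55390371 -0.11737779  0.19885441]
```

View pics/s4.png

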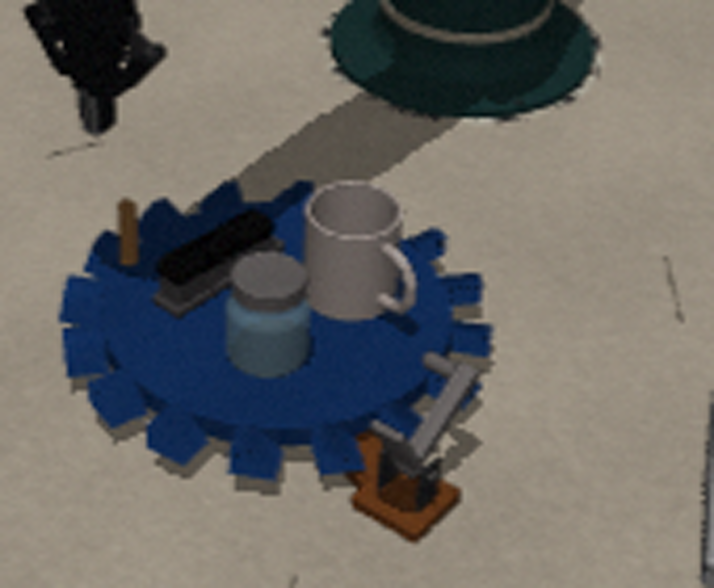

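```bash
python3 -m pendant '{"angular":[[0,0,0],[0,0,0],[0,0,0],[0,0,0],[0,0,0],[0,0,0],[0,0,0],[0,0,0]],"delta_pos":[[0,-0.1,0.9],[0,0,0.9],[0,0,0.9],[0,0,0.9],[0,0,0.8],[0,0,0.5],[0,0,0.25],[0,0,0]],"gripper":[0,0,0,0,0,0,0,0]}'
python3 -c "
from h import *
print(tool([.4893,-.1125,.07]))"
```

```text
time: 7.63
ee_pos: [0.553, -0.1198, 0.0692]
orientation: [-180.0, -0.1, 165.8]
wrist_force: [0.5, -0.4, 0.2]
finger_gap: 0.002
grasp_force: 0.0
[ 2.54259331 -0.34109435 -0.03002093]
```

```bash
python3 -m pendant '{"angular":[[0,0,0],[0,0,0],[0,0,0],[0,0,0],[0,0,0],[0,0,0],[0,0,0],[0,0,0],[0,0,0],[0,0,0]],"delta_pos":[[0.2,-0.03,0],[0.2,-0.03,0],[0.15,-0.03,0],[0.1,-0.03,0],[0.12,-0.03,0],[0.15,-0.02,0],[0.15,-0.02,0],[0.15,-0.02,0],[0.15,-0.02,0],[0.15,-0.02,0]],"gripper":[0,0,0,0,0,0,0,0,0,0]}'
python3 -m pendant '{"angular":[[0,0,0],[0,0,0],[0,0,0],[0,0,0],[0,0,0],[0,0,0],[0,0,0],[0,0,0],[0,0,0],[0,0,0]],"delta_pos":[[0.15,-0.02,0],[0.15,-0.02,0],[0.15,-0.02,0],[0.15,-0.02,0],[0.12,-0.02,0],[0.1,-0.02,0],[0.1,-0.02,0],[0.05,0,0],[0,0,0],[0,0,0]],"gripper":[0,0,0,0,0,0,0,0,0,0]}'
cat > phase.py <<'E'
from h import *
from scipy.optimize import minimize
import sys
p,d=arm.snapshot("top"); cv2.imwrite("pics/"+sys.argv[1],cv2.resize(p[130:290,180:340],None,fx=3.6,fy=3.6,interpolation=cv2.INTER_CUBIC))
c="top"; v,u=np.mgrid[0:420,0:560]; i=arm.camera_info(c); f=210/np.tan(np.radians(i["vertical_fov"]/2)); T=np.array(i["world_from_camera"])
D=np.stack([(u-i["cx"])/f,-(v-i["cy"])/f,-np.ones_like(u)],-1)@T[:3,:3].T
Q=T[:3,3]+D*((.042-T[2,3])/D[...,2])[...,None]; P=D*d[...,None]+T[:3,3]
def fit(p,d):
    b,r=p[...,0].astype(int),p[...,2].astype(int); blue=b-r>30
    dx,dy=Q[...,0]-C[0],Q[...,1]-C[1]; rr=np.hypot(dx,dy); th=np.arctan2(dy,dx)
    ok=(rr>.138)&(rr<.2)&(np.abs((d*D[...,2]+T[2,3])-.042)<.06)&~((d*D[...,2]+T[2,3]>.05))
    s=lambda z:1/(1+np.exp(-np.clip(z/.002,-50,50)))
    def cost(x):
        ph=(th-x+np.pi/16)%(np.pi/8)-np.pi/16
        return np.sum(((np.maximum(s(.145-rr),s(.176-rr)*s(.01646-np.abs(ph)*rr))-blue)**2)[ok])
    g=np.linspace(-np.pi/16,np.pi/16,400); k=[cost(x) for x in g]; return g[int(np.argmin(k))],min(k)
p0=cv2.imread("pics/top0.png"); d0=np.load("topd.npy")
a,b=fit(p0,d0),fit(p,d); print("phase before/after",a,b,"turned mod notch",(a[0]-b[0])%(np.pi/8))
b_,r_=p[...,0].astype(int),p[...,2].astype(int)
m=(np.hypot(P[...,0]-C[0],P[...,1]-C[1])<.15)&(P[...,2]>.085)&(r_>b_+15)&(P[...,1]<-.05)
q=P[m]
if len(q):
    w=np.median(q,0); print("peg",len(q),w,"angle",np.degrees(np.arctan2(w[1]-C[1],w[0]-C[0])))
print(arm.state()["ee_pos"])
E
python3 phase.py t1.png
```

```text
time: 8.47
ee_pos: [0.5145, -0.1173, 0.0701]
orientation: [-180.0, 0.0, 165.7]
wrist_force: [0.6, -0.0, 0.4]
finger_gap: 0.0
grasp_force: 0.5
time: 9.3
ee_pos: [0.4905, -0.1147, 0.0701]
orientation: [-180.0, -0.0, 165.7]
wrist_force: [0.1, 0.1, -0.2]
finger_gap: 0.001
grasp_force: 0.0
phase before/after (np.float64(-0.05954459760093436), np.float64(138.5352764728927)) (np.float64(-0.001476312337213237), np.float64(94.03529189376495)) turned mod notch 0.33463079643500304
[ 0.49056178 -0.1146912   0.07004505]
```

View pics/t1.png

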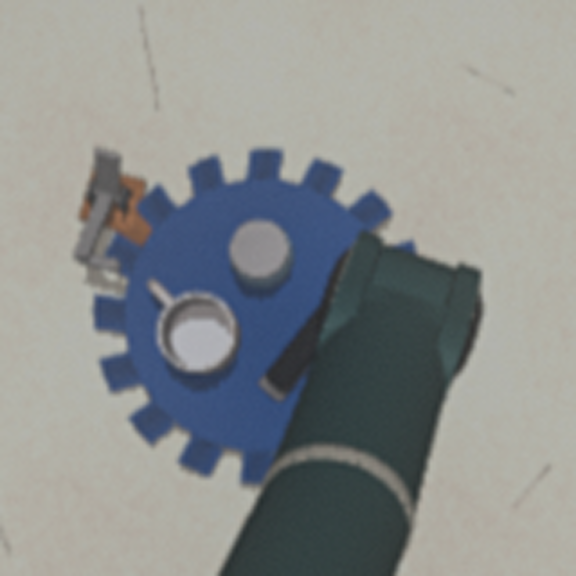

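```bash
python3 -m pendant '{"angular":[[0,0,0],[0,0,0],[0,0,0],[0,0,0],[0,0,0],[0,0,0],[0,0,0]],"delta_pos":[[0.08,0,0],[0.08,0,0],[0.08,0,0],[0.05,0,0],[0,0,0],[0,0,0],[0,0,0]],"gripper":[0,0,0,0,0,0,0]}'
python3 phase.py t2.png
python3 -m pendant '{"angular":[[0,0,0],[0,0,0],[0,0,0],[0,0,0],[0,0,0],[0,0,0],[0,0,0],[0,0,0]],"delta_pos":[[-0.3,0,0],[-0.4,0,0],[-0.3,0,-0.5],[0,0,-1],[0,0,-1],[0,0,-1],[0,0,-1],[0,0,-0.7]],"gripper":[0,0,0,0,0,0,0,0]}'
python3 -c "
from h import *
print(tool(fr(15,195,195)))"
```

```text
time: 9.93
ee_pos: [0.4835, -0.1129, 0.0701]
orientation: [-180.0, -0.0, 165.7]
wrist_force: [-0.1, 0.1, 0.3]
finger_gap: -0.002
grasp_force: 0.0
phase before/after (np.float64(-0.05954459760093436), np.float64(138.5352764728927)) (np.float64(-0.05462355647689021), np.float64(92.1612926752877)) turned mod notch 0.38777804057468
[ 0.483528   -0.11294914  0.07007483]
time: 10.65
ee_pos: [0.5091, -0.1195, 0.2025]
orientation: [-180.0, 0.1, 165.7]
wrist_force: [1.0, 0.2, 0.2]
finger_gap: 0.002
grasp_force: 0.0
[ 0.53074877 13.2214039   0.29901268]
```

```bash
python3 -m pendant '{"angular":[[0,0,0],[0,0,0],[0,0,0],[0,0,0],[0,0,0],[0,0,0],[0,0,0],[0,0,0],[0,0,0],[0,0,0]],"delta_pos":[[0.1,0.95,0],[0.1,0.95,0],[0.1,0.95,0],[0.1,0.95,0],[0.1,0.95,0],[0,0.95,0],[0,0.95,0],[0,0.95,0],[0,0.95,0],[0,0.95,0]],"gripper":[0,0,0,0,0,0,0,0,0,0]}'
python3 -m pendant '{"angular":[[0,0,0],[0,0,0],[0,0,0],[0,0,0],[0,0,0],[0,0,0]],"delta_pos":[[0,0.95,0],[0,0.95,0],[0,0.95,0],[0,0.4,0],[0,0,0],[0,0,0]],"gripper":[0,0,0,0,0,0]}'
python3 - <<'E'
from h import *
print(tool(fr(8,193,100)),arm.state()["ee_pos"])
E
```

```text
time: 11.48
ee_pos: [0.5552, 0.1155, 0.2002]
orientation: [180.0, 0.0, 165.7]
wrist_force: [0.5, -0.3, 0.4]
finger_gap: -0.001
grasp_force: 0.0
time: 11.98
ee_pos: [0.5745, 0.1926, 0.1998]
orientation: [-180.0, -0.0, 165.7]
wrist_force: [1.0, -0.5, -0.6]
finger_gap: 0.001
grasp_force: 0.0
[0.26891689 0.40153311 3.99167634] [0.574496   0.19262168 0.19979782]
```

```bash
python3 -m pendant '{"angular":[[0,0,0],[0,0,0],[0,0,0],[0,0,0],[0,0,0],[0,0,0],[0,0,0],[0,0,0]],"delta_pos":[[0.27,0.4,0],[0,0,0.8],[0,0,0.9],[0,0,0.9],[0,0,0.7],[0,0,0.4],[0,0,0.2],[0,0,0]],"gripper":[0,0,0,0,0,0,0,0]}'
python3 - <<'E'
from h import *
s=arm.state();print(tofr(s['ee_pos']),s['wrist_force'])
p,d=arm.snapshot("scene"); cv2.imwrite("pics/s5.png",cv2.resize(p[150:290,240:410],None,fx=4.2,fy=4.2,interpolation=cv2.INTER_CUBIC))
E
```

```text
time: 12.65
ee_pos: [0.5699, 0.2039, 0.1021]
orientation: [-180.0, -0.0, 165.7]
wrist_force: [0.3, 0.1, 0.7]
finger_gap: -0.002
grasp_force: 0.0
[  7.5115533  192.8183881  102.12111864] [0.32950819 0.05348144 0.69566442]
```

View pics/s5.png

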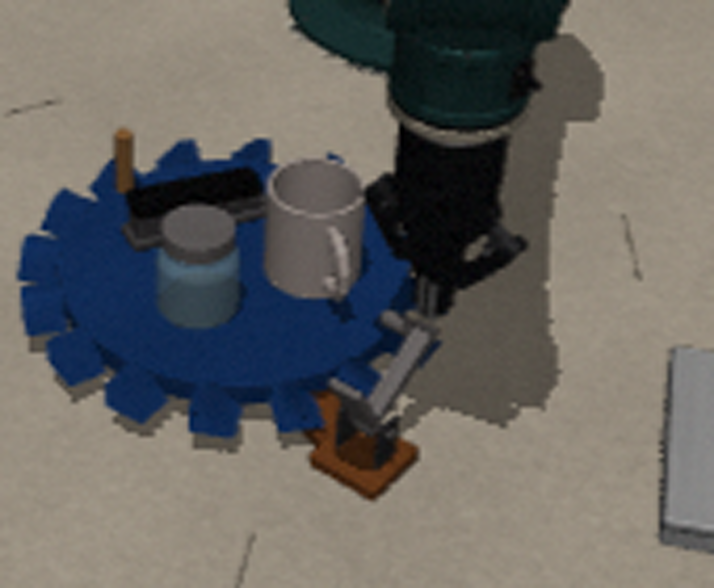

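```bash
python3 -m pendant '{"angular":[[0,0,0],[0,0,0],[0,0,0],[0,0,0],[0,0,0],[0,0,0],[0,0,0],[0,0,0],[0,0,0]],"delta_pos":[[-0.2,0,0],[0,0,0.2],[0,0,0.25],[0,0,0.25],[0,0,0.25],[0,0,0.25],[0,0,0.25],[0,0,0.25],[0,0,0]],"gripper":[0,0,0,0,0,0,0,0,0]}'
python3 -m pendant '{"angular":[[0,0,0],[0,0,0],[0,0,0],[0,0,0]],"delta_pos":[[0,0,0.15],[0,0,0.15],[0,0,0],[0,0,0]],"gripper":[0,0,0,0]}'
python3 -c "
from h import *
s=arm.state();print(tofr(s['ee_pos']),s['wrist_force'])"
```

```text
time: 13.45
ee_pos: [0.5743, 0.2028, 0.0585]
orientation: [-179.9, -0.1, 165.7]
wrist_force: [0.7, -0.4, -0.5]
finger_gap: -0.003
grasp_force: 0.0
time: 13.78
ee_pos: [0.5749, 0.203, 0.0524]
orientation: [-180.0, -0.0, 165.7]
wrist_force: [-0.2, -0.4, 0.7]
finger_gap: 0.001
grasp_force: 0.0
[ 12.58011301 193.194953    52.44262705] [-0.19287741 -0.43400426  0.70187473]
```

```bash
python3 -m pendant '{"angular":[[0,0,0],[0,0,0],[0,0,0],[0,0,0]],"delta_pos":[[0,0,0.06],[0,0,0.06],[0,0,0],[0,0,0]],"gripper":[0,0,0,0]}'
python3 -m pendant '{"angular":[[0,0,0],[0,0,0],[0,0,0]],"delta_pos":[[0,0,0.06],[0,0,0],[0,0,0]],"gripper":[0,0,0]}'
```

```text
time: 14.12
ee_pos: [0.575, 0.2031, 0.0495]
orientation: [-180.0, 0.0, 165.7]
wrist_force: [-0.5, 0.2, -0.0]
finger_gap: 0.002
grasp_force: 0.0
time: 14.37
ee_pos: [0.5751, 0.2032, 0.0487]
orientation: [180.0, 0.0, 165.7]
wrist_force: [-4.7, -0.6, 12.3]
finger_gap: 0.004
grasp_force: 6.1
```

```bash
python3 -m pendant '{"angular":[[0,0,0],[0,0,0],[0,0,0],[0,0,0],[0,0,0],[0,0,0],[0,0,0],[0,0,0],[0,0,0],[0,0,0]],"delta_pos":[[0,0,-0.1],[0,0,-0.3],[0,0,-0.8],[0,0,-1],[0,0,-1],[0,0,-1],[0,0,-1],[0,0,-1],[0,0,-1],[0,0,0]],"gripper":[0,0,0,0,0,0,0,0,0,0]}'
python3 -m pendant '{"angular":[[0,0,0],[0,0,0],[0,0,0],[0,0,0],[0,0,0],[0,0,0],[0,0,0],[0,0,0],[0,0,0],[0,0,0]],"delta_pos":[[0.9,0.6,0],[0.9,0.6,0],[0.9,0.6,0],[0.9,0.6,0],[0.9,0.6,0],[0.9,0.6,0],[0.9,0.6,0],[0.9,0.6,0],[0,0,0],[0,0,0]],"gripper":[0,0,0,0,0,0,0,0,0,0]}'
python3 phase.py t3.png
python3 - <<'E'
from h import *
p,d=arm.snapshot("scene"); a=cv2.resize(p[150:290,240:410],None,fx=2.3,fy=2.3,interpolation=cv2.INTER_CUBIC)
b=cv2.resize(cv2.imread("pics/t3.png"),(322,322)); cv2.imwrite("pics/end.png",np.hstack([a,b]))
i=arm.camera_info("scene")
v,u=np.mgrid[0:420,0:560]; f=210/np.tan(np.radians(i["vertical_fov"]/2)); T=np.array(i["world_from_camera"])
D=np.stack([(u-i["cx"])/f,-(v-i["cy"])/f,-np.ones_like(u)],-1)@T[:3,:3].T
P0=np.load("sceneP.npy"); P=D*d[...,None]+T[:3,3]
for X in(P0,P):
    F=X-fr(80,190,0); c,s=np.cos(YAW),np.sin(YAW); fx=c*F[...,0]+s*F[...,1]; fy=-s*F[...,0]+c*F[...,1]; z=X[...,2]
    m=(abs(fy)<.022)&(abs(fx)<.04)&(z>.06)&(z<.13)
    print("tab slope dx/dz",np.polyfit(z[m],fx[m],1)[0],m.sum(),z[m].max())
    m=(abs(fy)<.012)&(fx<-.03)&(fx>-.08)&(z>.03)&(z<.1); print("arm z",np.median(z[m]),m.sum())
E
```

```text
time: 15.2
ee_pos: [0.5767, 0.2036, 0.2335]
orientation: [179.8, 0.3, 165.7]
wrist_force: [-0.6, 0.1, -0.1]
finger_gap: 0.001
grasp_force: 0.0
time: 16.03
ee_pos: [0.4291, 0.3647, 0.2283]
orientation: [180.0, -0.0, 165.9]
wrist_force: [0.3, -0.7, -0.6]
finger_gap: -0.006
grasp_force: 0.0
phase before/after (np.float64(-0.05954459760093436), np.float64(138.5352764728927)) (np.float64(-0.05462355647689021), np.float64(136.8026851223845)) turned mod notch 0.38777804057468
peg 15 [ 0.46476778 -0.10413194  0.10200101] angle -112.20950762818094
[0.43006755 0.36365027 0.22824674]
tab slope dx/dz -0.02352080847089569 118 0.11484958431400527
arm z 0.04701100208358955 71
tab slope dx/dz -0.00738022707787336 117 0.11279526302212883
arm z 0.04768958279208585 74
```

View pics/end.png

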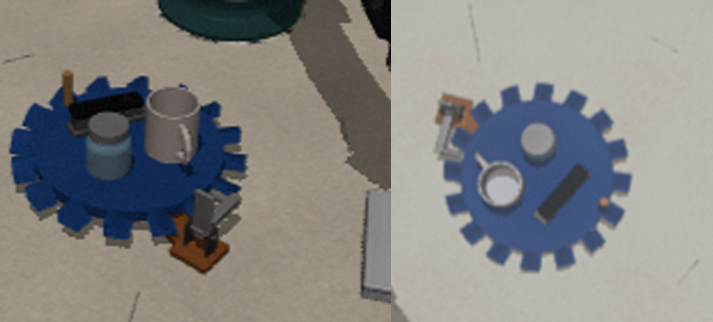

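```bash
python3 -c "
from station import arm
print(arm.sign_off())"
```

```text
the job is handed in; nothing more can be done
None
```

The turntable is back by one notch: I measured the wheel at about 0.388 rad of turn against 0.393 for a full notch. The pawl is pressed down against its stop, the mug, jar and stapler are still standing on the deck, the pencil box was never touched, and the arm was clear when I handed the job in at about 16 s.

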